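Chase a clogged blind thread with a hand tap, half a turn on and a quarter back

ROBOT

A 6-joint arm with a two-finger parallel gripper is mounted at the origin on a cart in front of the work surface, level with it; the furniture and walls round the work are solid. World frame = base frame: x ahead of the robot, y to its left, z up, the work surface at z = 0. Lengths are in m, angles in rad, forces in N, time in s.
With the tool pointing down it reaches from about 0.3 to 0.775 m from the base axis. Payload 14.6 kg.
Tool frame: the origin (TCP) lies at the very end of the fingers, on their centre line; the grasp point (between the pads) lies 19 mm behind it (env.grip_point_offset is the z of the grasp point in the tool frame, in m); z points along the fingers, y is the line along which they close (so a half turn about z gives the same grasp; the last joint's range is limited). The gripper opens to 94 mm and grips with 3 to 60 N. Pads are 16 mm wide; open, the fingers measure 119 mm over their backs; the gripper's body (75 mm by 177 mm) begins 78 mm behind the grasp point.
Start: joints at [-1.262, 0.3, 1.521, -0, 1.321, -0.067], TCP at [0.202, -0.512, 0.205] pointing down, gripper open.
Joint ranges: [-3.03, 3.03], [-0.79, 2.21], [0.23, 2.52], [-1.04, 4.18], [0, 3.07], [-2.55, 2.55]. Speed limits (rad/s): [2.22, 2.22, 2.57, 3.14, 3.14, 3.14].

INTERFACE

Orientations are given as a unit quaternion [x, y, z, w].
In Python, from workcell import env gives the robot as it stands. The module is installed in compiled form; this text tells all that it offers.
- The arm moves only by the tool apply_moves, never from a script. Its argument "targets" is one flat list of numbers, 7 for each row, row after row: the shift along the tool's x, y, z in mm, then the turn, a rotation vector about the tool's x, y, z in rad, then the finger opening in mm, from 0 to 94. In form: [tx, ty, tz, ax, ay, az, claw, tx, ty, tz, ax, ay, az, claw, ...]. A call has exactly 10 rows; each row shifts and turns the commanded pose from where the row before left it, along the tool's axes as they then stand; what a row does not reach is not made up. A row lasts 1/10 s, in which the tool goes at most 50 mm and 8.59 degrees, less where a joint would pass 70% of its speed; a pose out of reach is approached as far as the arm can. A call is refused whole if a number of a shift passes 50 or a number of a turn 0.15, either way. A call with a gripper value outside its range is refused whole. The fingers move at their own pace and stop on an object; "newtons" is the grip in N (left out, the last holds). Time passes only in rows, so rows that do not move let the fingers close, or fill a call up. It gives the time, the measured TCP pose, the force, the opening and the grip force at its end, in the units of the state.
- env.get_state(): the state, without advancing time (a new reading comes with each control period).
- env.grab_frame(name): name is "scene" or "side" or "wrist"; returns a dict with "frame" (400x640x3 uint8, blue, green, red), "camera_matrix" (3x3 intrinsics, pixels), "k1" (the pictures are not rectified: a ray, as slopes to the right and down, at radius r is drawn at 1 + k1 r^2 times it, then the intrinsics apply), "T" (4x4, takes a point from camera to world coordinates); the wrist camera has in their place "tool_from_camera" (4x4, takes a point from camera to tool coordinates, whose origin is the TCP and whose axes are the flange's). Camera axes: x right, y down, z forward; pixel columns grow to the right and rows downward; lengths in m; the calibration is good to about 2 mm. A picture is of the moment at which its call begins: read the wrist's pose just before it. There is no depth.
- env.close_job(): hands the job in; it is judged then, once.
The state is a dict: "time": time; "qpos": joint angles; "joint_vel": joint speeds; "joint_efforts": joint torques, N m; "position": TCP position; "tcp_rot": TCP orientation; "ft_force": force on the tool from outside, world axes, zero at the start; "ft_torque": the same for the moment, N m; "grip_width": opening from 0.0 (shut) to 1.0 (fully open); "grip_force": force on a finger pad.
Only numpy, scipy, OpenCV 4.12 (cv2) and the standard library are available. Lean on these libraries where they do the work, as an engineer would, in place of code of your own. Each camera call takes 0.05 s, during which the arm holds its last target. There are 200 camera calls.

TASK

Work the hand tap down the clogged blind thread by its red crank knob: half a turn clockwise (seen from above), a quarter turn back, again half a turn on and a quarter back, then on until you feel it come up firmly against the bottom of the hole, without straining the tap. Then ease it back about a quarter turn so that it does not wedge, and let go of it. Leave the other things on the mat alone.

Things in the scene. Friction and masses are not known exactly. Their poses are not given: they have to be found in the camera images.
- fixture: Dark round steel base, 92 mm across, 12 mm high, fixed on a black mat, with an aluminium boss 46 mm square (collar top 48 mm up). Origin: centre of its underside, 3 mm above the worktop; z up along the tap's axis. A steel tap with a 40 mm brass collar stands in the boss; on it a crank-like tap wrench with a round hub 30 mm across, 70 to 95 mm above the origin. The wrench stays at this height as it turns.
- axis (a point): Point on the tap's vertical turning axis, just above the wrench hub, 96 mm above the fixture's origin. The knob runs round this axis on a circle of 50 mm radius. Does not move.
- knob (a point): Middle of the upright red crank knob, 20 mm diameter, 32 mm tall (16 mm above and below this point), 50 mm from the axis on the wrench's long arm. It spins freely on its pin: it can be gripped and carried round without turning the gripper. The arm's 17 mm round end lies under it, top 18 mm below this point. The wrench's other arm is short (41 mm, small ball end).
- tap (a joint): Angle of the tap in rad, growing clockwise seen from above (forward, inward). Starts at 0. Turning takes about 0.12 N m (2.4 N at the knob) either way. The hole bottoms somewhere between 5.2 and 6.0; where cannot be seen and must be felt: there the tap stops dead.
- windup (a joint): Elastic twist of the wrench on the tap in rad, positive when the wrench is pushed clockwise: 4 N m per rad, 8 N at the knob for each 0.1. About 0.03 while the tap turns, 0 let go. Firmly on the bottom is 0.08 or more (6.4 N at the knob); over 0.18 either way (14.4 N) strains the tap. The knob's angle round the axis is tap plus windup.
- tape_roll: Yellow roll of masking tape lying flat on the mat, 62 mm across, 19 mm high; origin at the centre of its underside. To be left alone.
- weigh_tin: Round tin with lid on the mat, 52 mm across, 26 mm high; origin at the centre of its underside. To be left alone.
- alu_block: Aluminium block with two holes on the mat, 30 x 45 x 22 mm; origin at the centre of its underside. To be left alone.
Things that resemble listed ones, but are neither listed nor needed, are in the scene too. Of the things shaped like the fixture, the steel one is meant.

How it is judged:
By the outcome, as a careful person would: the job done as asked, in the order asked, and still so for the second after the job is handed in, with the robot touching nothing.
It also fails if it takes over 72 s, if anything falls off the work surface, if the arm or the gripper's body presses on something with over 40 N, if the wrist force passes 120 N, or if a joint passes its speed limit or range.

## Working session

There is one attempt and no reset: what is moved stays moved. The work goes in short steps, Python scripts to look and compute and a tool call to move; the robot and the scene stay as the last step left them, time stands still between calls to the robot, and variables do not carry over. Pictures are saved under pics/ and viewed, at most 10 in all, crops included, and the job is handed in when it is done.

Besides the shell and the picture viewer there is one more tool, called after "Emit:" by a JSON object that holds its "name" and its "arguments". apply_moves: Moves the arm, as the interface text tells. Its arguments: {"type":"object","properties":{"targets":{"type":"array","items":{"type":"number"}},"newtons":{"type":"number"}},"required":["targets"]}

```bash
mkdir -p pics; cat > h.py <<'E'
import numpy as np, cv2
from workcell import env
def grab(n):
    s=env.get_state(); f=env.grab_frame(n); f['s']=s
    if n=='wrist':
        from scipy.spatial.transform import Rotation as R
        T=np.eye(4);T[:3,:3]=R.from_quat(s['tcp_rot']).as_matrix();T[:3,3]=s['position'];f['T']=T@f['tool_from_camera']
    return f
def ray(f,u,v):
    K=np.array(f['camera_matrix'],float);D=np.array([f['k1'],0,0,0],float)
    p=cv2.undistortPoints(np.array([[[u,v]]],float),K,D)[0,0]
    T=np.array(f['T']);return T[:3,3],T[:3,:3]@np.array([p[0],p[1],1])
def onz(f,u,v,z):
    o,d=ray(f,u,v);return o+d*(z-o[2])/d[2]
def cross(a,b):
    (o,d),(p,e)=a,b;t=np.linalg.lstsq(np.c_[d,-e],p-o,rcond=None)[0]
    A,B=o+d*t[0],p+e*t[1];return (A+B)/2,np.linalg.norm(A-B)
def red(f):
    h=cv2.cvtColor(f['frame'],cv2.COLOR_BGR2HSV)
    m=(((h[...,0]<8)|(h[...,0]>172))&(h[...,1]>140)&(h[...,2]>60)).astype(np.uint8)
    n,l,st,c=cv2.connectedComponentsWithStats(m)
    return [(st[i].tolist(),c[i].round(1).tolist()) for i in range(1,n) if st[i][4]>25]
E
python3 - <<'E'
from h import *
fs={n:grab(n) for n in('scene','side')}
for n,f in fs.items():
    cv2.imwrite(f'pics/{n}0.png',f['frame']);print(n,red(f),np.array(f['T'])[:3,3].round(3))
print(env.get_state())
E
```

```text
scene [([492, 70, 45, 16, 209], [515.6, 77.3]), ([237, 89, 7, 20, 104], [239.7, 98.6]), ([363, 136, 11, 7, 62], [368.0, 139.0]), ([347, 148, 16, 14, 115], [354.6, 154.4]), ([353, 168, 6, 13, 68], [355.5, 174.5]), ([286, 211, 9, 15, 109], [289.7, 218.0]), ([589, 228, 12, 9, 69], [593.7, 232.2])] [-0.086  0.881  0.687]
side [([221, 41, 7, 18, 80], [224.5, 49.2]), ([342, 96, 10, 7, 54], [346.7, 99.1]), ([328, 109, 14, 14, 97], [334.5, 115.0]), ([74, 138, 17, 3, 27], [81.0, 139.2]), ([338, 142, 7, 11, 56], [341.1, 147.3]), ([523, 169, 11, 8, 59], [528.0, 172.2]), ([276, 198, 8, 15, 93], [279.8, 205.8])] [0.149 0.562 0.677]
{'time': 0.1, 'qpos': array([-1.26161043e+00,  3.00412309e-01,  1.52152024e+00,  2.41992879e-05,
        1.32069505e+00, -6.65987986e-02]), 'joint_vel': array([-0.00129143, -0.00321237, -0.00218025, -0.00035209,  0.00075553,
       -0.00012017]), 'joint_efforts': array([-4.23503543e-04, -5.32647657e+01, -3.53279614e+01,  7.09435064e-02,
        2.35414499e-02, -3.19355559e-05]), 'position': array([ 0.2017836 , -0.51139523,  0.20494431]), 'tcp_rot': array([ 9.82400531e-01,  1.86785781e-01, -5.09769467e-05, -5.15090374e-04]), 'ft_force': array([-0.04341499,  0.38284556,  0.24094482]), 'ft_torque': array([-0.01824354, -0.00135815, -0.02623727]), 'grip_force': 0.0, 'grip_width': 0.9959503863178272}
```

View pics/scene0.png

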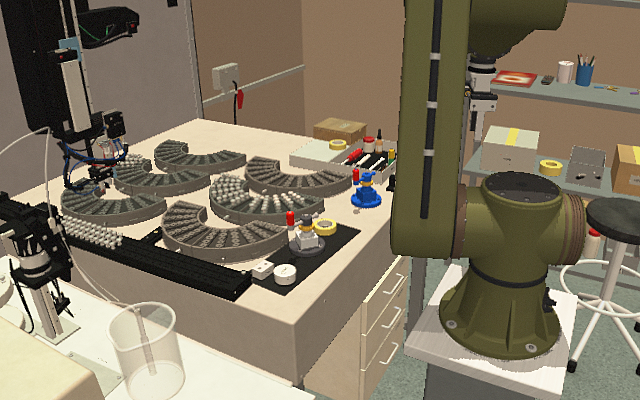

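View pics/side0.png

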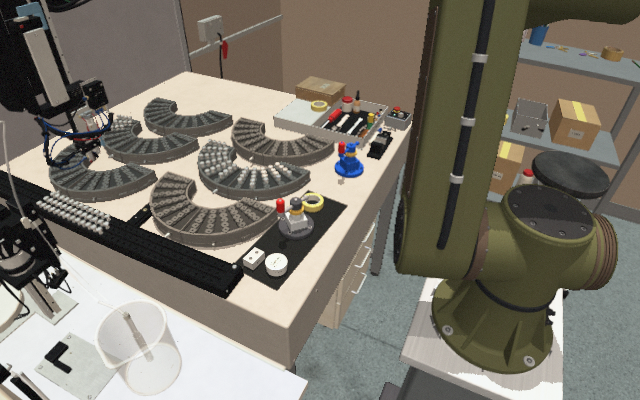

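Scene shows a red knob at (290,218) on the steel-based fixture on the black mat (side: 280,206), the other at (355,174) on the blue look-alike (side: 341,147). Other reds are tool handles in the tray (354,154), a wall item (240,99), and a shelf picture. The description picks the steel one; I'll check it in a close crop and triangulate.

```bash
python3 - <<'E'
from h import *
a,b=grab('scene'),grab('side')
print('knob',cross(ray(a,289.7,218),ray(b,279.8,205.8)))
print('blue',cross(ray(a,355.5,174.5),ray(b,341.1,147.3)))
for n,u,v,z in(('base',308,246,.01),('tape',325,227,.02),('tin',285,269,.029),('alu',263,269,.025),('hub',306,218,.098)): print(n,onz(a,u,v,z).round(3))
c=[cv2.resize(f['frame'][y:y+110,x:x+130],None,fx=3,fy=3,interpolation=cv2.INTER_CUBIC) for f,x,y in((a,240,190),(b,230,180))]
cv2.imwrite('pics/crop.png',np.hstack(c))
E
```

```text
knob (array([ 0.50431756, -0.0007049 ,  0.11084621]), np.float64(0.00015194477356628925))
blue (array([ 0.48151852, -0.31173786,  0.10583584]), np.float64(0.0001475951273872116))
base [ 0.487 -0.051  0.01 ]
tape [ 0.487 -0.141  0.02 ]
tin [0.467 0.085 0.029]
alu [0.516 0.104 0.025]
hub [ 0.482 -0.038  0.098]
```

View pics/crop.png

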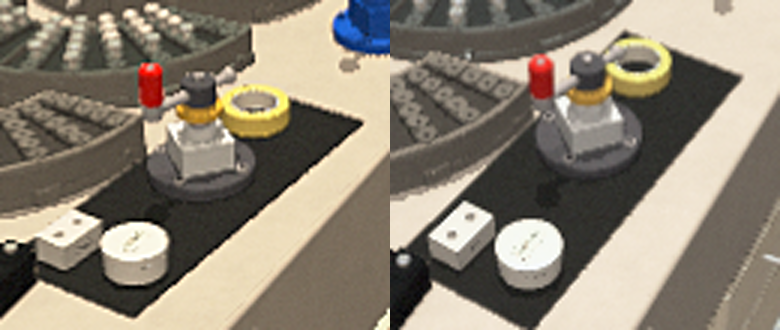

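Crop confirms: grey steel base, square aluminium boss, brass collar, red knob (crop 150,85), on the mat beside the yellow tape, tin and block. Knob ≈ (0.504, -0.001, 0.111). I'll raise and turn the tool, then go above for a close look.

Emit:
{"name": "apply_moves", "arguments": {"targets": [0, 0, -10, 0, 0, -0.149, 94, 0, 0, -10, 0, 0, -0.149, 94, 0, 0, -10, 0, 0, -0.149, 94, 0, 0, -10, 0, 0, -0.149, 94, 0, 0, -10, 0, 0, -0.149, 94, 0, 0, -10, 0, 0, -0.149, 94, 0, 0, -10, 0, 0, -0.149, 94, 0, 0, -10, 0, 0, -0.149, 94, 20, 10, 0, 0, 0, -0.003, 94, 30, 16, 0, 0, 0, 0, 94]}}

```text
time: 1.2
position: [0.2276, -0.4616, 0.285]
tcp_rot: [0.708, 0.707, 0.0, -0.0]
ft_force: [0.8, -0.1, -0.4]
grip_width: 1.003
grip_force: 0.0
```

Emit:
{"name": "apply_moves", "arguments": {"targets": [40, 22, 0, 0, 0, 0, 94, 40, 22, 0, 0, 0, 0, 94, 40, 22, 0, 0, 0, 0, 94, 40, 22, 0, 0, 0, 0, 94, 40, 22, 0, 0, 0, 0, 60, 40, 22, 0, 0, 0, 0, 40, 40, 22, 0, 0, 0, 0, 40, 40, 22, 0, 0, 0, 0, 40, 40, 22, 0, 0, 0, 0, 40, 30, 16, 0, 0, 0, 0, 40]}}

```text
time: 2.2
position: [0.4426, -0.0693, 0.2855]
tcp_rot: [0.707, 0.708, 0.0, 0.0]
ft_force: [0.8, -1.1, 0.4]
grip_width: 0.526
grip_force: 0.0
```

```bash
python3 - <<'E'
from h import *
f=grab('wrist');cv2.imwrite('pics/w1.png',f['frame']);s=f['s']
print(s['time'],s['position'],s['tcp_rot'],s['qpos'],s['ft_force'],s['grip_width']);print(f['T'].round(3),red(f))
E
```

```text
2.2 [ 0.442587   -0.06931763  0.28546872] [7.06712260e-01 7.07501076e-01 9.64332157e-05 7.61819501e-06] [-2.37242960e-01  1.42351947e-02  1.66536828e+00  1.57666783e-04
  1.46187576e+00 -2.38375645e-01] [ 0.81761342 -1.09030085  0.41068079] 0.5257405139869116
[[ 1.     0.    -0.     0.443]
 [ 0.    -0.972 -0.235 -0.002]
 [-0.     0.235 -0.972  0.463]
 [ 0.     0.     0.     1.   ]] [([371, 113, 23, 20, 304], [381.7, 122.1]), ([344, 354, 14, 12, 140], [350.6, 360.3])]
```

View pics/w1.png

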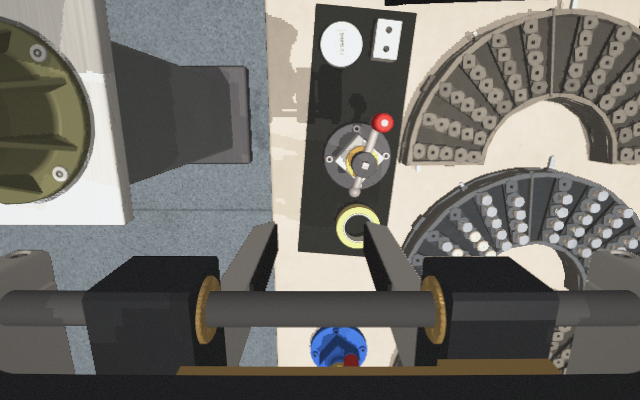

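Wrist view from above: knob top (383,122), hub (365,165), short-arm ball (355,192), tape (359,227), tin (341,44). I'll locate knob, hub and ball more closely from colour/shape.

```bash
python3 - <<'E'
from h import *
f=grab('wrist');im=f['frame']
print('knobtop',onz(f,384,122,.127),'mid',onz(f,381.7,122.1,.115))
print('hub',onz(f,365,165,.098),'ball',onz(f,355,192,.088),'base',onz(f,357,157,.015))
cv2.imwrite('pics/w1c.png',cv2.resize(im[90:220,310:430],None,fx=4.6,fy=4.6,interpolation=cv2.INTER_CUBIC))
E
```

```text
knobtop [ 0.50744339 -0.00453811  0.127     ] mid [ 0.50734117 -0.004822    0.115     ]
hub [ 0.49386421 -0.05198264  0.098     ] ball [ 0.48458804 -0.08525511  0.088     ] base [ 0.4939825  -0.05292607  0.015     ]
```

View pics/w1c.png

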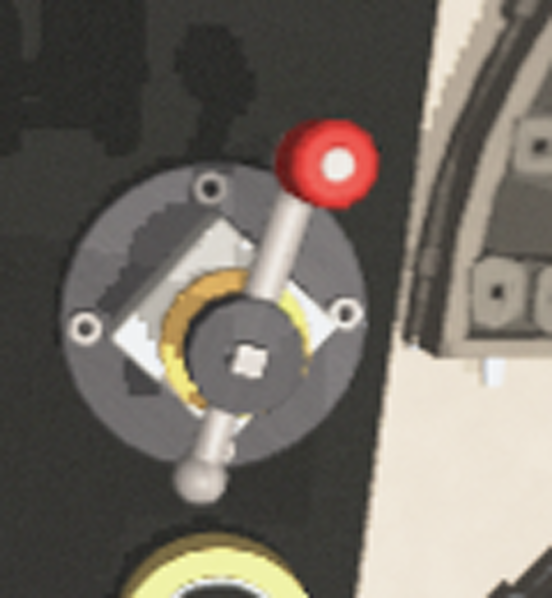

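Crop shows knob centre pin at full-image (383.5,125.7), hub top (364,167.4), ball (353.5,194), base circle (356.4,158).

```bash
python3 - <<'E'
from h import *
f=grab('wrist')
k=onz(f,383.5,125.7,.127);h=onz(f,364,167.6,.098);b=onz(f,356.4,158,.015);bl=onz(f,353.5,194,.087)
print(k,h,b,bl,np.linalg.norm((k-h)[:2]),np.degrees(np.arctan2(*(k-h)[1::-1])),np.degrees(np.arctan2(*(k-bl)[1::-1])),np.linalg.norm((k-bl)[:2]))
E
```

```text
[ 0.50592252 -0.01023187  0.127     ] [ 0.49171504 -0.05700565  0.098     ] [ 0.49202211 -0.05644199  0.015     ] [ 0.48191561 -0.09000351  0.087     ] 0.048883929683766626 73.10389627571502 73.25107179744684 0.08330573775780743
```

Emit:
{"name": "apply_moves", "arguments": {"targets": [10, 10, 10, 0, 0, 0, 40, 10, 10, 15, 0, 0, 0, 40, 10, 10, 15, 0, 0, 0, 40, 10, 10, 15, 0, 0, 0, 40, 10, 10, 15, 0, 0, 0, 40, 8, 10, 15, 0, 0, 0, 40, 2, 3, 15, 0, 0, 0, 40, 0, 0, 15, 0, 0, 0, 40, 0, 0, 5, 0, 0, 0, 40, 0, 0, 0, 0, 0, 0, 40]}}

```text
time: 3.35
position: [0.5046, -0.0121, 0.1646]
tcp_rot: [0.707, 0.707, -0.0, -0.001]
ft_force: [0.3, 0.4, 1.2]
grip_width: 0.423
grip_force: 0.0
```

```bash
python3 - <<'E'
from h import *
grab('wrist');f=grab('wrist');s=f['s'];im=f['frame']
print(s['time'],s['position'],s['tcp_rot'],s['ft_force'],s['grip_width']);print(red(f))
cv2.imwrite('pics/w2.png',im)
E
```

```text
3.4 [ 0.50494834 -0.01204231  0.16546623] [ 7.07450697e-01  7.06762693e-01 -4.13046343e-05 -6.80993951e-05] [ 0.01124903  0.94468792 -0.01114951] 0.4262114082771723
[([311, 188, 27, 33, 624], [323.6, 203.4])]
```

View pics/w2.png

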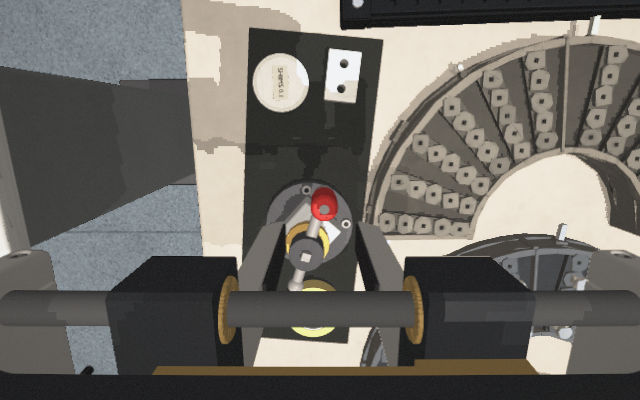

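Close view: knob between the fingers with its top at (324,210), hub top at (305,256), ball (296,285).

```bash
python3 - <<'E'
from h import *
f=grab('wrist');im=f['frame']
g=cv2.cvtColor(im,cv2.COLOR_BGR2HSV)[185:225,308:342]
m=(g[...,1]<90)&(g[...,2]>120)
n,l,st,c=cv2.connectedComponentsWithStats(m.astype(np.uint8));print([(st[i].tolist(),(c[i]+[308,185]).round(1)) for i in range(1,n)])
k=onz(f,324,210,.128);h=onz(f,305,256.5,.099);bl=onz(f,296,285,.088)
print(f['s']['position'],k,h,bl,np.hypot(*(k-h)[:2]),np.hypot(*(k-bl)[:2]))
E
```

```text
[([0, 1, 3, 8, 15], array([309.1, 189.7])), ([29, 14, 1, 1, 1], array([337., 199.])), ([0, 19, 25, 21, 169], array([315.8, 218.9])), ([11, 20, 10, 9, 72], array([323.7, 209.1])), ([29, 27, 1, 1, 1], array([337., 212.])), ([27, 29, 2, 2, 2], array([335.5, 214.5])), ([30, 29, 2, 2, 2], array([338.5, 214.5])), ([33, 37, 1, 3, 3], array([341., 223.]))]
[ 0.50512692 -0.01199718  0.16589958] [ 0.50770117 -0.00681088  0.128     ] [ 0.49285297 -0.05394196  0.099     ] [ 0.48425101 -0.08519624  0.088     ] 0.049414653728966494 0.08181793220850886
```

Emit:
{"name": "apply_moves", "arguments": {"targets": [2, 1, 10, 0, 0, 0, 40, 2, 1, 15, 0, 0, 0, 40, 1.5, 0, 15, 0, 0, 0, 40, 0, 0, 12, 0, 0, 0, 40, 0, 0, 8, 0, 0, 0, 40, 0, 0, 4, 0, 0, 0, 40, 0, 0, 0, 0, 0, 0, 30, 0, 0, 0, 0, 0, 0, 25, 0, 0, 0, 0, 0, 0, 22, 0, 0, 0, 0, 0, 0, 10], "newtons": 20}}

```text
time: 4.5
position: [0.5072, -0.0061, 0.1019]
tcp_rot: [0.707, 0.707, 0.0, 0.0]
ft_force: [1.1, -0.1, 0.3]
grip_width: 0.207
grip_force: 20.0
```

Emit:
{"name": "apply_moves", "arguments": {"targets": [0, 0, 0, 0, 0, 0, 10, 0, 0, 0, 0, 0, 0, 10, 0, 0, 0, 0, 0, 0, 10, 0, 0, 0, 0, 0, 0, 10, 0, 0, 0, 0, 0, 0, 10, 0, 0, 0, 0, 0, 0, 10, 0, 0, 0, 0, 0, 0, 10, 0, 0, 0, 0, 0, 0, 10, 0, 0, 0, 0, 0, 0, 10, 0, 0, 0, 0, 0, 0, 10]}}

```text
time: 5.5
position: [0.5072, -0.0061, 0.1018]
tcp_rot: [0.707, 0.707, 0.0, 0.0]
ft_force: [0.9, 1.1, 5.3]
grip_width: 0.202
grip_force: 20.0
```

```bash
python3 - <<'E'
from h import *
s=env.get_state()
for k in('time','position','tcp_rot','ft_force','ft_torque','grip_width','grip_force'):print(k,s[k])
E
```

```text
time 5.5
position [ 0.507214   -0.00612483  0.10180121]
tcp_rot [7.07095918e-01 7.07117504e-01 3.10217208e-04 3.18694295e-04]
ft_force [0.87756643 1.12447484 5.32441392]
ft_torque [ 0.02879646 -0.262878    0.0050165 ]
grip_width 0.20154961911965044
grip_force 20.00116364011774
```

Upward 5 N and 18.9 mm width hint at gripping a rounded top edge; regrip 4 mm lower.

Emit:
{"name": "apply_moves", "arguments": {"targets": [0, 0, 0, 0, 0, 0, 28, 0, 0, 0, 0, 0, 0, 28, 0, 0, 2, 0, 0, 0, 28, 0, 0, 2, 0, 0, 0, 28, 0, 0, 0, 0, 0, 0, 28, 0, 0, 0, 0, 0, 0, 10, 0, 0, 0, 0, 0, 0, 10, 0, 0, 0, 0, 0, 0, 10, 0, 0, 0, 0, 0, 0, 10, 0, 0, 0, 0, 0, 0, 10]}}

```text
time: 6.5
position: [0.5069, -0.0061, 0.0974]
tcp_rot: [0.707, 0.707, 0.0, -0.0]
ft_force: [1.9, 1.4, -2.5]
grip_width: 0.207
grip_force: 20.0
```

```bash
python3 - <<'E'
from h import *
s=env.get_state()
for k in('time','position','ft_force','ft_torque','grip_width','grip_force'):print(k,s[k])
# plan helper: circle rows
C=s['position'][:2]-.05*np.array([np.cos(np.radians(73)),np.sin(np.radians(73))]);print(C)
E
```

```text
time 6.5
position [ 0.5069176  -0.00613436  0.09739855]
ft_force [ 1.94383658  1.39220018 -2.49698571]
ft_torque [-0.00685891 -0.29853793 -0.0149475 ]
grip_width 0.20748617367824573
grip_force 19.99918765272014
[ 0.49229901 -0.0539496 ]
```

```bash
cat > p.py <<'E'
import sys,json,os
from h import *
F='cmd.json'
def plan(th0,th1,n=10,C=None,save=True):
    st=json.load(open(F)) if os.path.exists(F) else {'p':[506.9,-6.1],'C':[492.3,-53.95],'phi0':np.radians(73)}
    if C: st['C']=C
    p=np.array(st['p']);out=[]
    for t in np.linspace(th0,th1,n+1)[1:]:
        a=st['phi0']-t;q=np.array(st['C'])+50*np.array([np.cos(a),np.sin(a)])
        d=((q-p)*2).round()/2 if 0 else (q-p).round(1);p=p+d;out+=[(d[1].item(),d[0].item())]
    st['p']=p.tolist();json.dump(st,open(F,'w'));print('rows tx,ty',out)
def rep():
    s=env.get_state();st=json.load(open(F));p=s['position'][:2]*1e3;r=p-st['C']
    th=st['phi0']-np.arctan2(r[1],r[0]);u=r/np.hypot(*r);t=np.array([u[1],-u[0]])
    f=np.array(s['ft_force'][:2]);e=np.array(st['p'])-p
    print('t',s['time'],'theta',th%(2*np.pi),'r',np.hypot(*r),'on-knob tang',-f@t,'rad',-f@u,'Fz',s['ft_force'][2],'cmderr tang,rad',e@t,e@u,'z',s['position'][2],'w',s['grip_width']*94)
E
python3 -c "
from p import *
plan(0,.6)"
```

```text
rows tx,ty [(-1.0, 2.9), (-1.1, 2.7), (-1.3, 2.7), (-1.5, 2.7), (-1.6, 2.5), (-1.7, 2.4), (-2.0, 2.3), (-2.0, 2.2), (-2.2, 2.1), (-2.2, 2.0)]
```

Emit:
{"name": "apply_moves", "arguments": {"targets": [-1.0, 2.9, 0, 0, 0, 0, 10, -1.1, 2.7, 0, 0, 0, 0, 10, -1.3, 2.7, 0, 0, 0, 0, 10, -1.5, 2.7, 0, 0, 0, 0, 10, -1.6, 2.5, 0, 0, 0, 0, 10, -1.7, 2.4, 0, 0, 0, 0, 10, -2.0, 2.3, 0, 0, 0, 0, 10, -2.0, 2.2, 0, 0, 0, 0, 10, -2.2, 2.1, 0, 0, 0, 0, 10, -2.2, 2.0, 0, 0, 0, 0, 10]}}

```text
time: 7.5
position: [0.5318, -0.0228, 0.0975]
tcp_rot: [0.707, 0.707, 0.0, 0.0]
ft_force: [1.0, 4.7, -2.0]
grip_width: 0.203
grip_force: 20.0
```

```bash
python3 -c "
from p import *
rep();plan(.6,1.6)"
```

```text
t 7.5 theta 0.6064932704647505 r 50.238445503320726 on-knob tang 3.0843237134966195 rad -3.7140458839741344 Fz -2.030960211318114 cmderr tang,rad -0.3341479873170829 -0.18586469950423984 z 0.09745419877860284 w 19.117513301468865
rows tx,ty [(-4.1, 2.9), (-4.3, 2.5), (-4.6, 2.0), (-4.7, 1.6), (-4.9, 1.1), (-4.9, 0.7), (-5.0, 0.1), (-5.0, -0.4), (-4.9, -0.9), (-4.9, -1.3)]
```

Emit:
{"name": "apply_moves", "arguments": {"targets": [-4.1, 2.9, 0, 0, 0, 0, 10, -4.3, 2.5, 0, 0, 0, 0, 10, -4.6, 2.0, 0, 0, 0, 0, 10, -4.7, 1.6, 0, 0, 0, 0, 10, -4.9, 1.1, 0, 0, 0, 0, 10, -4.9, 0.7, 0, 0, 0, 0, 10, -5.0, 0.1, 0, 0, 0, 0, 10, -5.0, -0.4, 0, 0, 0, 0, 10, -4.9, -0.9, 0, 0, 0, 0, 10, -4.9, -1.3, 0, 0, 0, 0, 10]}}

```text
time: 8.5
position: [0.54, -0.0707, 0.0975]
tcp_rot: [0.707, 0.707, 0.0, 0.0]
ft_force: [4.3, 0.9, -3.0]
grip_width: 0.204
grip_force: 20.0
```

```bash
python3 -c "
from p import *
rep();plan(1.6,2.6)"
```

```text
t 8.5 theta 1.6108151112521396 r 50.5547667790071 on-knob tang 2.317431074962881 rad -3.7518500911358665 Fz -3.003738427686242 cmderr tang,rad -0.5121824552528422 -0.5137818852966702 z 0.09750189243032453 w 19.215232906977835
rows tx,ty [(-4.6, -1.9), (-4.4, -2.3), (-4.2, -2.7), (-3.9, -3.1), (-3.6, -3.5), (-3.2, -3.8), (-2.8, -4.2), (-2.4, -4.4), (-1.9, -4.6), (-1.5, -4.8)]
```

Emit:
{"name": "apply_moves", "arguments": {"targets": [-4.6, -1.9, 0, 0, 0, 0, 10, -4.4, -2.3, 0, 0, 0, 0, 10, -4.2, -2.7, 0, 0, 0, 0, 10, -3.9, -3.1, 0, 0, 0, 0, 10, -3.6, -3.5, 0, 0, 0, 0, 10, -3.2, -3.8, 0, 0, 0, 0, 10, -2.8, -4.2, 0, 0, 0, 0, 10, -2.4, -4.4, 0, 0, 0, 0, 10, -1.9, -4.6, 0, 0, 0, 0, 10, -1.5, -4.8, 0, 0, 0, 0, 10]}}

```text
time: 9.5
position: [0.5039, -0.1027, 0.0975]
tcp_rot: [0.707, 0.707, -0.0, -0.0]
ft_force: [4.0, -0.7, -3.1]
grip_width: 0.208
grip_force: 20.0
```

```bash
python3 -c "
from p import *
rep();plan(2.6,3.2)"
```

```text
t 9.5 theta 2.610696613368602 r 50.16409383943823 on-knob tang 3.7362454701855046 rad -1.5658040155972568 Fz -3.1412924220710208 cmderr tang,rad -0.5034197627405957 -0.1315137686234798 z 0.09746403262174456 w 19.570788123555133
rows tx,ty [(-0.6, -2.9), (-0.5, -3.0), (-0.2, -3.0), (-0.1, -3.0), (0.0, -3.0), (0.3, -2.9), (0.4, -3.0), (0.6, -2.9), (0.8, -2.9), (1.0, -2.9)]
```

Emit:
{"name": "apply_moves", "arguments": {"targets": [-0.6, -2.9, 0, 0, 0, 0, 10, -0.5, -3.0, 0, 0, 0, 0, 10, -0.2, -3.0, 0, 0, 0, 0, 10, -0.1, -3.0, 0, 0, 0, 0, 10, 0.0, -3.0, 0, 0, 0, 0, 10, 0.3, -2.9, 0, 0, 0, 0, 10, 0.4, -3.0, 0, 0, 0, 0, 10, 0.6, -2.9, 0, 0, 0, 0, 10, 0.8, -2.9, 0, 0, 0, 0, 10, 1.0, -2.9, 0, 0, 0, 0, 10]}}

```text
time: 10.5
position: [0.4747, -0.1007, 0.0974]
tcp_rot: [0.707, 0.707, 0.0, -0.0]
ft_force: [2.5, 0.2, -3.5]
grip_width: 0.203
grip_force: 20.0
```

```bash
python3 -c "
from p import *
rep();plan(3.2,2.4);plan(2.4,1.55)"
```

```text
t 10.5 theta 3.205583696031643 r 49.914881712126096 on-knob tang 2.253786275502659 rad 1.0158678226949556 Fz -3.502878497159841 cmderr tang,rad -0.2542773119785798 0.06129104098296985 z 0.09743977620436053 w 19.080112586997224
rows tx,ty [(-1.3, 3.8), (-0.9, 3.9), (-0.6, 4.0), (-0.3, 3.9), (0.0, 4.0), (0.3, 4.0), (0.7, 4.0), (1.0, 3.9), (1.2, 3.7), (1.6, 3.7)]
rows tx,ty [(2.0, 3.8), (2.3, 3.5), (2.6, 3.4), (2.9, 3.1), (3.1, 2.9), (3.4, 2.6), (3.5, 2.3), (3.8, 2.0), (3.9, 1.7), (4.0, 1.3)]
```

Emit:
{"name": "apply_moves", "arguments": {"targets": [-1.3, 3.8, 0, 0, 0, 0, 10, -0.9, 3.9, 0, 0, 0, 0, 10, -0.6, 4.0, 0, 0, 0, 0, 10, -0.3, 3.9, 0, 0, 0, 0, 10, 0.0, 4.0, 0, 0, 0, 0, 10, 0.3, 4.0, 0, 0, 0, 0, 10, 0.7, 4.0, 0, 0, 0, 0, 10, 1.0, 3.9, 0, 0, 0, 0, 10, 1.2, 3.7, 0, 0, 0, 0, 10, 1.6, 3.7, 0, 0, 0, 0, 10]}}

```text
time: 11.5
position: [0.5142, -0.0992, 0.0974]
tcp_rot: [0.707, 0.707, -0.0, 0.0]
ft_force: [-1.0, -3.2, -0.9]
grip_width: 0.203
grip_force: 20.0
```

Emit:
{"name": "apply_moves", "arguments": {"targets": [2.0, 3.8, 0, 0, 0, 0, 10, 2.3, 3.5, 0, 0, 0, 0, 10, 2.6, 3.4, 0, 0, 0, 0, 10, 2.9, 3.1, 0, 0, 0, 0, 10, 3.1, 2.9, 0, 0, 0, 0, 10, 3.4, 2.6, 0, 0, 0, 0, 10, 3.5, 2.3, 0, 0, 0, 0, 10, 3.8, 2.0, 0, 0, 0, 0, 10, 3.9, 1.7, 0, 0, 0, 0, 10, 4.0, 1.3, 0, 0, 0, 0, 10]}}

```text
time: 12.5
position: [0.541, -0.0674, 0.0975]
tcp_rot: [0.707, 0.707, 0.0, 0.0]
ft_force: [2.8, -4.2, -4.0]
grip_width: 0.205
grip_force: 20.0
```

```bash
python3 -c "
from p import *
rep();plan(1.55,2.6);plan(2.6,3.7);plan(3.7,4.77)"
```

```text
t 12.5 theta 1.5428266868603304 r 50.48881552497578 on-knob tang -3.311590686798132 rad -3.8477613650717553 Fz -3.979185235038209 cmderr tang,rad 0.38887151514217516 -0.49100278336947567 z 0.09749747614668262 w 19.29935061115671
rows tx,ty [(-4.9, -1.7), (-4.8, -2.2), (-4.5, -2.7), (-4.2, -3.1), (-3.8, -3.6), (-3.5, -4.0), (-3.0, -4.2), (-2.6, -4.6), (-2.0, -4.9), (-1.6, -5.0)]
rows tx,ty [(-1.0, -5.4), (-0.4, -5.5), (0.1, -5.5), (0.8, -5.4), (1.4, -5.3), (1.9, -5.2), (2.5, -4.9), (3.0, -4.6), (3.5, -4.2), (3.9, -3.8)]
rows tx,ty [(4.3, -3.3), (4.5, -2.8), (4.8, -2.4), (5.1, -1.7), (5.2, -1.3), (5.3, -0.7), (5.3, -0.1), (5.3, 0.5), (5.3, 1.0), (5.1, 1.6)]
```

Emit:
{"name": "apply_moves", "arguments": {"targets": [-4.9, -1.7, 0, 0, 0, 0, 10, -4.8, -2.2, 0, 0, 0, 0, 10, -4.5, -2.7, 0, 0, 0, 0, 10, -4.2, -3.1, 0, 0, 0, 0, 10, -3.8, -3.6, 0, 0, 0, 0, 10, -3.5, -4.0, 0, 0, 0, 0, 10, -3.0, -4.2, 0, 0, 0, 0, 10, -2.6, -4.6, 0, 0, 0, 0, 10, -2.0, -4.9, 0, 0, 0, 0, 10, -1.6, -5.0, 0, 0, 0, 0, 10]}}

```text
time: 13.5
position: [0.5047, -0.1025, 0.0975]
tcp_rot: [0.707, 0.707, 0.0, 0.0]
ft_force: [5.3, -3.4, -4.7]
grip_width: 0.206
grip_force: 20.0
```

Emit:
{"name": "apply_moves", "arguments": {"targets": [-1.0, -5.4, 0, 0, 0, 0, 10, -0.4, -5.5, 0, 0, 0, 0, 10, 0.1, -5.5, 0, 0, 0, 0, 10, 0.8, -5.4, 0, 0, 0, 0, 10, 1.4, -5.3, 0, 0, 0, 0, 10, 1.9, -5.2, 0, 0, 0, 0, 10, 2.5, -4.9, 0, 0, 0, 0, 10, 3.0, -4.6, 0, 0, 0, 0, 10, 3.5, -4.2, 0, 0, 0, 0, 10, 3.9, -3.8, 0, 0, 0, 0, 10]}}

```text
time: 14.5
position: [0.4545, -0.0864, 0.0975]
tcp_rot: [0.707, 0.707, 0.0, 0.0]
ft_force: [7.2, 2.2, -7.0]
grip_width: 0.203
grip_force: 20.0
```

```bash
python3 -c "
from p import *
s=env.get_state();st=json.load(open(F));r=s['position'][:2]*1e3-st['C'];u=r/np.hypot(*r);t=np.array([u[1],-u[0]]);f=s['ft_force'][:2]
print(s['time'],(st['phi0']-np.arctan2(r[1],r[0]))%6.2832,np.hypot(*r),-f@t,-f@u)"
```

```text
14.5 3.7070117902100073 49.80875172491478 2.996576627635552 6.8565594237667264
```

Emit:
{"name": "apply_moves", "arguments": {"targets": [4.4, -3.1, 0, 0, 0, 0, 10, 4.6, -2.7, 0, 0, 0, 0, 10, 4.8, -2.3, 0, 0, 0, 0, 10, 5.1, -1.7, 0, 0, 0, 0, 10, 5.2, -1.3, 0, 0, 0, 0, 10, 5.3, -0.7, 0, 0, 0, 0, 10, 5.3, 0, 0, 0, 0, 0, 10, 5.3, 0.5, 0, 0, 0, 0, 10, 5.3, 1.0, 0, 0, 0, 0, 10, 5.1, 1.6, 0, 0, 0, 0, 10]}}

```text
time: 15.5
position: [0.4459, -0.0365, 0.0975]
tcp_rot: [0.707, 0.707, -0.0, 0.0]
ft_force: [6.1, -5.3, -7.0]
grip_width: 0.205
grip_force: 20.0
```

```bash
python3 -c "
from p import *
st=json.load(open(F));st['p'][0]+=.4;st['p'][1]+=.2;st['C']=[492.8,-53.55];json.dump(st,open(F,'w'))
rep();plan(4.77,4.0);plan(4.0,3.12)"
```

```text
t 15.5 theta 4.763864886415315 r 49.91574338620285 on-knob tang 2.90857365897092 rad 7.581006795627095 Fz -6.96741516316507 cmderr tang,rad 0.08500784364385063 0.11539965157431852 z 0.09745561362402608 w 19.228676748753756
rows tx,ty [(-3.5, -1.1), (-3.7, -0.9), (-3.8, -0.6), (-3.8, -0.3), (-3.9, -0.1), (-3.8, 0.3), (-3.8, 0.6), (-3.8, 0.8), (-3.7, 1.1), (-3.5, 1.5)]
rows tx,ty [(-4.0, 1.9), (-3.7, 2.3), (-3.6, 2.6), (-3.3, 2.9), (-3.0, 3.2), (-2.7, 3.5), (-2.5, 3.6), (-2.0, 3.9), (-1.8, 4.0), (-1.4, 4.2)]
```

Emit:
{"name": "apply_moves", "arguments": {"targets": [-3.5, -1.1, 0, 0, 0, 0, 10, -3.7, -0.9, 0, 0, 0, 0, 10, -3.8, -0.6, 0, 0, 0, 0, 10, -3.8, -0.3, 0, 0, 0, 0, 10, -3.9, -0.1, 0, 0, 0, 0, 10, -3.8, 0.3, 0, 0, 0, 0, 10, -3.8, 0.6, 0, 0, 0, 0, 10, -3.8, 0.8, 0, 0, 0, 0, 10, -3.7, 1.1, 0, 0, 0, 0, 10, -3.5, 1.5, 0, 0, 0, 0, 10]}}

```text
time: 16.5
position: [0.447, -0.0739, 0.0974]
tcp_rot: [0.707, 0.707, -0.0, -0.0]
ft_force: [-0.1, 3.0, -1.8]
grip_width: 0.205
grip_force: 20.0
```

Emit:
{"name": "apply_moves", "arguments": {"targets": [-4.0, 1.9, 0, 0, 0, 0, 10, -3.7, 2.3, 0, 0, 0, 0, 10, -3.6, 2.6, 0, 0, 0, 0, 10, -3.3, 2.9, 0, 0, 0, 0, 10, -3.0, 3.2, 0, 0, 0, 0, 10, -2.7, 3.5, 0, 0, 0, 0, 10, -2.5, 3.6, 0, 0, 0, 0, 10, -2.0, 3.9, 0, 0, 0, 0, 10, -1.8, 4.0, 0, 0, 0, 0, 10, -1.4, 4.2, 0, 0, 0, 0, 10]}}

```text
time: 17.5
position: [0.4796, -0.1021, 0.0974]
tcp_rot: [0.707, 0.707, -0.0, 0.0]
ft_force: [-4.1, -2.4, -1.8]
grip_width: 0.21
grip_force: 20.0
```

```bash
python3 -c "
from p import *
rep();plan(3.12,4.12);plan(4.12,5.05)"
```

```text
t 17.5 theta 3.109727810971224 r 50.30467987476762 on-knob tang -3.2921832316134516 rad -3.3778194606830088 Fz -1.8118920849866043 cmderr tang,rad 0.5222751850043899 -0.2735922528586838 z 0.09743935142331103 w 19.782488006483746
rows tx,ty [(1.6, -4.7), (2.1, -4.6), (2.5, -4.3), (2.9, -4.0), (3.3, -3.8), (3.7, -3.4), (4.0, -3.0), (4.3, -2.6), (4.5, -2.1), (4.7, -1.7)]
rows tx,ty [(4.5, -1.2), (4.6, -0.7), (4.6, -0.3), (4.7, 0.1), (4.6, 0.6), (4.5, 1.0), (4.4, 1.4), (4.3, 1.8), (4.1, 2.2), (3.9, 2.6)]
```

Emit:
{"name": "apply_moves", "arguments": {"targets": [1.6, -4.7, 0, 0, 0, 0, 10, 2.1, -4.6, 0, 0, 0, 0, 10, 2.5, -4.3, 0, 0, 0, 0, 10, 2.9, -4.0, 0, 0, 0, 0, 10, 3.3, -3.8, 0, 0, 0, 0, 10, 3.7, -3.4, 0, 0, 0, 0, 10, 4.0, -3.0, 0, 0, 0, 0, 10, 4.3, -2.6, 0, 0, 0, 0, 10, 4.5, -2.1, 0, 0, 0, 0, 10, 4.7, -1.7, 0, 0, 0, 0, 10]}}

```text
time: 18.5
position: [0.4449, -0.0677, 0.0975]
tcp_rot: [0.707, 0.707, 0.0, -0.0]
ft_force: [-0.8, -2.9, -3.3]
grip_width: 0.208
grip_force: 20.0
```

Emit:
{"name": "apply_moves", "arguments": {"targets": [4.5, -1.2, 0, 0, 0, 0, 10, 4.6, -0.7, 0, 0, 0, 0, 10, 4.6, -0.3, 0, 0, 0, 0, 10, 4.7, 0.1, 0, 0, 0, 0, 10, 4.6, 0.6, 0, 0, 0, 0, 10, 4.5, 1.0, 0, 0, 0, 0, 10, 4.4, 1.4, 0, 0, 0, 0, 10, 4.3, 1.8, 0, 0, 0, 0, 10, 4.1, 2.2, 0, 0, 0, 0, 10, 3.9, 2.6, 0, 0, 0, 0, 10]}}

```text
time: 19.5
position: [0.4529, -0.0238, 0.0974]
tcp_rot: [0.707, 0.707, -0.0, 0.0]
ft_force: [2.6, -6.0, -6.6]
grip_width: 0.205
grip_force: 20.0
```

```bash
python3 -c "
from p import *
rep();plan(5.05,5.15);plan(5.15,5.25)"
```

```text
t 19.5 theta 5.056967290938431 r 49.764032675597 on-knob tang 3.2517602053563506 rad 5.6486200294513536 Fz -6.6477697437184045 cmderr tang,rad -0.3490911857599673 0.2668641317162297 z 0.0974433402285597 w 19.277048008262852
rows tx,ty [(0.4, 0.3), (0.4, 0.3), (0.4, 0.3), (0.4, 0.3), (0.4, 0.4), (0.3, 0.3), (0.4, 0.3), (0.4, 0.3), (0.4, 0.4), (0.4, 0.3)]
rows tx,ty [(0.3, 0.3), (0.4, 0.4), (0.4, 0.3), (0.3, 0.4), (0.4, 0.3), (0.3, 0.4), (0.4, 0.3), (0.3, 0.4), (0.4, 0.3), (0.3, 0.4)]
```

Emit:
{"name": "apply_moves", "arguments": {"targets": [0.4, 0.3, 0, 0, 0, 0, 10, 0.4, 0.3, 0, 0, 0, 0, 10, 0.4, 0.3, 0, 0, 0, 0, 10, 0.4, 0.3, 0, 0, 0, 0, 10, 0.4, 0.4, 0, 0, 0, 0, 10, 0.3, 0.3, 0, 0, 0, 0, 10, 0.4, 0.3, 0, 0, 0, 0, 10, 0.4, 0.3, 0, 0, 0, 0, 10, 0.4, 0.4, 0, 0, 0, 0, 10, 0.4, 0.3, 0, 0, 0, 0, 10]}}

```text
time: 20.5
position: [0.4561, -0.0201, 0.0975]
tcp_rot: [0.707, 0.707, -0.0, 0.0]
ft_force: [2.1, -5.1, -5.8]
grip_width: 0.206
grip_force: 20.0
```

Emit:
{"name": "apply_moves", "arguments": {"targets": [0.3, 0.3, 0, 0, 0, 0, 10, 0.4, 0.4, 0, 0, 0, 0, 10, 0.4, 0.3, 0, 0, 0, 0, 10, 0.3, 0.4, 0, 0, 0, 0, 10, 0.4, 0.3, 0, 0, 0, 0, 10, 0.3, 0.4, 0, 0, 0, 0, 10, 0.4, 0.3, 0, 0, 0, 0, 10, 0.3, 0.4, 0, 0, 0, 0, 10, 0.4, 0.3, 0, 0, 0, 0, 10, 0.3, 0.4, 0, 0, 0, 0, 10]}}

```text
time: 21.5
position: [0.4595, -0.0166, 0.0974]
tcp_rot: [0.707, 0.707, -0.0, 0.0]
ft_force: [2.2, -5.4, -5.8]
grip_width: 0.204
grip_force: 20.0
```

```bash
python3 -c "
from p import *
rep();plan(5.25,5.35)"
```

```text
t 21.5 theta 5.252879580826106 r 49.70253913263892 on-knob tang 2.004951950608497 rad 5.441659925689563 Fz -5.818408148645701 cmderr tang,rad -0.1502946057051676 0.3138572942478935 z 0.09744715695253807 w 19.141262409914518
rows tx,ty [(0.3, 0.4), (0.4, 0.4), (0.3, 0.3), (0.3, 0.4), (0.3, 0.4), (0.3, 0.4), (0.4, 0.4), (0.3, 0.4), (0.3, 0.4), (0.3, 0.4)]
```

Emit:
{"name": "apply_moves", "arguments": {"targets": [0.3, 0.4, 0, 0, 0, 0, 10, 0.4, 0.4, 0, 0, 0, 0, 10, 0.3, 0.3, 0, 0, 0, 0, 10, 0.3, 0.4, 0, 0, 0, 0, 10, 0.3, 0.4, 0, 0, 0, 0, 10, 0.3, 0.4, 0, 0, 0, 0, 10, 0.4, 0.4, 0, 0, 0, 0, 10, 0.3, 0.4, 0, 0, 0, 0, 10, 0.3, 0.4, 0, 0, 0, 0, 10, 0.3, 0.4, 0, 0, 0, 0, 10]}}

```text
time: 22.5
position: [0.4634, -0.0135, 0.0974]
tcp_rot: [0.707, 0.707, -0.0, 0.0]
ft_force: [1.4, -5.9, -5.4]
grip_width: 0.207
grip_force: 20.0
```

```bash
python3 -c "
from p import *
rep();plan(5.35,5.45)"
```

```text
t 22.5 theta 5.352841543359923 r 49.722990759858625 on-knob tang 2.37189234868972 rad 5.6248792652031865 Fz -5.388447879955006 cmderr tang,rad -0.1033741279812952 0.29842279263582755 z 0.09742351883949985 w 19.460677282186055
rows tx,ty [(0.3, 0.4), (0.2, 0.4), (0.3, 0.4), (0.3, 0.4), (0.3, 0.4), (0.3, 0.4), (0.2, 0.5), (0.3, 0.4), (0.3, 0.4), (0.2, 0.4)]
```

Emit:
{"name": "apply_moves", "arguments": {"targets": [0.3, 0.4, 0, 0, 0, 0, 10, 0.2, 0.4, 0, 0, 0, 0, 10, 0.3, 0.4, 0, 0, 0, 0, 10, 0.3, 0.4, 0, 0, 0, 0, 10, 0.3, 0.4, 0, 0, 0, 0, 10, 0.3, 0.4, 0, 0, 0, 0, 10, 0.2, 0.5, 0, 0, 0, 0, 10, 0.3, 0.4, 0, 0, 0, 0, 10, 0.3, 0.4, 0, 0, 0, 0, 10, 0.2, 0.4, 0, 0, 0, 0, 10]}}

```text
time: 23.5
position: [0.4674, -0.0108, 0.0974]
tcp_rot: [0.707, 0.707, -0.0, 0.0]
ft_force: [1.8, -5.7, -5.1]
grip_width: 0.207
grip_force: 20.0
```

```bash
python3 -c "
from p import *
rep();plan(5.45,5.55)"
```

```text
t 23.5 theta 5.4502377227865235 r 49.71098551548235 on-knob tang 1.3834493910673544 rad 5.85425584463854 Fz -5.111310013190074 cmderr tang,rad -0.06312302634547551 0.28959963592928106 z 0.09741448216518282 w 19.44392012230654
rows tx,ty [(0.3, 0.5), (0.2, 0.4), (0.3, 0.4), (0.2, 0.5), (0.2, 0.4), (0.3, 0.5), (0.2, 0.4), (0.2, 0.5), (0.2, 0.4), (0.3, 0.5)]
```

Emit:
{"name": "apply_moves", "arguments": {"targets": [0.3, 0.5, 0, 0, 0, 0, 10, 0.2, 0.4, 0, 0, 0, 0, 10, 0.3, 0.4, 0, 0, 0, 0, 10, 0.2, 0.5, 0, 0, 0, 0, 10, 0.2, 0.4, 0, 0, 0, 0, 10, 0.3, 0.5, 0, 0, 0, 0, 10, 0.2, 0.4, 0, 0, 0, 0, 10, 0.2, 0.5, 0, 0, 0, 0, 10, 0.2, 0.4, 0, 0, 0, 0, 10, 0.3, 0.5, 0, 0, 0, 0, 10]}}

```text
time: 24.5
position: [0.4713, -0.0086, 0.0973]
tcp_rot: [0.707, 0.707, -0.001, -0.0]
ft_force: [-2.8, -9.0, -2.2]
grip_width: 0.206
grip_force: 20.0
```

```bash
python3 -c "
from p import *
rep();plan(5.55,5.65)"
```

```text
t 24.5 theta 5.5405803141810415 r 49.78634391940785 on-knob tang 6.454111552574336 rad 6.896187402080632 Fz -2.178571935807418 cmderr tang,rad 0.5211450749962953 0.22926272302755177 z 0.09733673003429764 w 19.39169216615351
rows tx,ty [(0.2, 0.4), (0.2, 0.5), (0.2, 0.4), (0.2, 0.5), (0.2, 0.5), (0.1, 0.4), (0.2, 0.5), (0.2, 0.5), (0.2, 0.4), (0.1, 0.5)]
```

Firm stop starting at about 5.48; press a little further (about 2 mm) to be clearly firm, and dwell.

Emit:
{"name": "apply_moves", "arguments": {"targets": [0.2, 0.4, 0, 0, 0, 0, 10, 0.2, 0.5, 0, 0, 0, 0, 10, 0.2, 0.4, 0, 0, 0, 0, 10, 0.2, 0.5, 0, 0, 0, 0, 10, 0, 0, 0, 0, 0, 0, 10, 0, 0, 0, 0, 0, 0, 10, 0, 0, 0, 0, 0, 0, 10, 0, 0, 0, 0, 0, 0, 10, 0, 0, 0, 0, 0, 0, 10, 0, 0, 0, 0, 0, 0, 10]}}

```text
time: 25.5
position: [0.4728, -0.0079, 0.0973]
tcp_rot: [0.707, 0.707, -0.001, -0.0]
ft_force: [-5.3, -10.1, -0.2]
grip_width: 0.21
grip_force: 20.0
```

```bash
python3 -c "
from p import *
st=json.load(open(F));st['p'][0]-=2.8;st['p'][1]-=1.0;json.dump(st,open(F,'w'))
rep()"
```

```text
t 25.5 theta 5.57352703493814 r 49.79370402224761 on-knob tang 8.921829308491244 rad 7.170185383662714 Fz -0.19633803155495455 cmderr tang,rad 0.8430543169548017 0.22231100712759932 z 0.09731421488532924 w 19.782569055018808
```

```bash
python3 -c "
from p import *
plan(5.59,4.75);plan(4.75,3.86)"
```

```text
rows tx,ty [(-1.8, -3.8), (-2.1, -3.6), (-2.4, -3.5), (-2.7, -3.2), (-2.9, -3.0), (-3.2, -2.8), (-3.4, -2.4), (-3.6, -2.2), (-3.7, -1.9), (-3.9, -1.5)]
rows tx,ty [(-4.3, -1.3), (-4.4, -0.9), (-4.4, -0.5), (-4.4, -0.1), (-4.5, 0.3), (-4.4, 0.7), (-4.3, 1.1), (-4.2, 1.4), (-4.0, 1.8), (-3.9, 2.2)]
```

Emit:
{"name": "apply_moves", "arguments": {"targets": [-1.8, -3.8, 0, 0, 0, 0, 10, -2.1, -3.6, 0, 0, 0, 0, 10, -2.4, -3.5, 0, 0, 0, 0, 10, -2.7, -3.2, 0, 0, 0, 0, 10, -2.9, -3.0, 0, 0, 0, 0, 10, -3.2, -2.8, 0, 0, 0, 0, 10, -3.4, -2.4, 0, 0, 0, 0, 10, -3.6, -2.2, 0, 0, 0, 0, 10, -3.7, -1.9, 0, 0, 0, 0, 10, -3.9, -1.5, 0, 0, 0, 0, 10]}}

```text
time: 26.5
position: [0.4459, -0.0368, 0.0975]
tcp_rot: [0.707, 0.707, 0.0, -0.0]
ft_force: [5.1, 2.1, -6.7]
grip_width: 0.207
grip_force: 20.0
```

Emit:
{"name": "apply_moves", "arguments": {"targets": [-4.3, -1.3, 0, 0, 0, 0, 10, -4.4, -0.9, 0, 0, 0, 0, 10, -4.4, -0.5, 0, 0, 0, 0, 10, -4.4, -0.1, 0, 0, 0, 0, 10, -4.5, 0.3, 0, 0, 0, 0, 10, -4.4, 0.7, 0, 0, 0, 0, 10, -4.3, 1.1, 0, 0, 0, 0, 10, -4.2, 1.4, 0, 0, 0, 0, 10, -4.0, 1.8, 0, 0, 0, 0, 10, -3.9, 2.2, 0, 0, 0, 0, 10]}}

```text
time: 27.5
position: [0.4503, -0.0803, 0.0974]
tcp_rot: [0.707, 0.707, -0.0, -0.0]
ft_force: [-0.4, 3.2, -1.9]
grip_width: 0.206
grip_force: 20.0
```

```bash
python3 -c "
from p import *
rep()"
```

```text
t 27.5 theta 3.8540384760298965 r 50.19415274860942 on-knob tang -2.962660218262198 rad 1.3378755283842128 Fz -1.9462171160027941 cmderr tang,rad 0.3324758214670822 -0.18953336371465004 z 0.09738611846395406 w 19.406825933188948
```

Emit:
{"name": "apply_moves", "arguments": {"targets": [0, 0, 0, 0, 0, 0, 24, 0, 0, 0, 0, 0, 0, 32, 0, 0, 0, 0, 0, 0, 38, 0, 0, 0, 0, 0, 0, 38, 0, 0, 0, 0, 0, 0, 38, 0, 0, -5, 0, 0, 0, 38, 0, 0, -10, 0, 0, 0, 38, 0, 0, -20, 0, 0, 0, 38, 0, 0, -30, 0, 0, 0, 38, 0, 0, -30, 0, 0, 0, 38]}}

```text
time: 28.5
position: [0.4502, -0.0799, 0.1943]
tcp_rot: [0.707, 0.707, 0.0, 0.0]
ft_force: [0.2, -0.6, -0.0]
grip_width: 0.406
grip_force: 0.0
```

Emit:
{"name": "apply_moves", "arguments": {"targets": [0, 0, -10, 0, 0, 0, 38, 0, 0, 0, 0, 0, 0, 38, 0, 0, 0, 0, 0, 0, 38, 0, 0, 0, 0, 0, 0, 38, 0, 0, 0, 0, 0, 0, 38, 0, 0, 0, 0, 0, 0, 38, 0, 0, 0, 0, 0, 0, 38, 0, 0, 0, 0, 0, 0, 38, 0, 0, 0, 0, 0, 0, 38, 0, 0, 0, 0, 0, 0, 38]}}

```text
time: 29.5
position: [0.4504, -0.0799, 0.2025]
tcp_rot: [0.707, 0.707, -0.0, -0.0]
ft_force: [-0.2, 0.1, 0.2]
grip_width: 0.4
grip_force: 0.0
```

```bash
python3 - <<'E'
from h import *
f=grab('wrist');s=f['s'];cv2.imwrite('pics/w3.png',f['frame']);print(s['position'],s['ft_force'])
for st,c in red(f): print(st,c,onz(f,*c,.115))
E
```

```text
[ 0.45041219 -0.07993999  0.20245436] [-0.20607718  0.13369661  0.19809763]
[308, 184, 24, 29, 482] [319.3, 198.1] [ 0.44959737 -0.07873363  0.115     ]
```

View pics/w3.png

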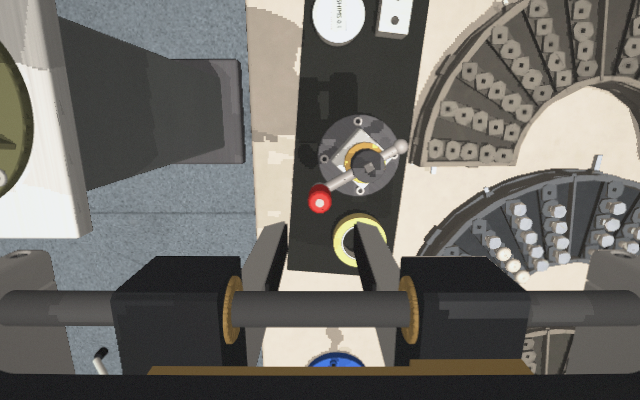

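The knob stands released at (319,200), about (0.450, -0.079) in world coordinates. This is a quarter turn back from the bottom. The other items have not moved.

```bash
python3 -c "
from workcell import env
print(env.close_job())"
```

```text
the job is handed in; nothing more can be done
None
```

The tap was worked down as asked, felt firm on the bottom at about 5.46 rad (peak about 9 N at the knob, windup about 0.115), eased back about a quarter turn and let go; the job was handed in at about 30 s.

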